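# Seat a busbar in a cam-clamp fixture

## Task

The copper busbar lies loose and a little askew on the plate of the clamping fixture. Push it with the fingertips, without picking it up, until its long rear edge rests against both dowel pins and its right-hand end is against the stop block; then push the cam lever round clockwise as far as it goes, so that the bar is clamped against the pins, and leave it clamped with the bar still against the stop. Do not disturb the bolts, the screwdriver or the caliper.

Things in the scene. Friction and masses are not known exactly. Their poses are not given: they have to be found in the camera images.
- fixture: clamping fixture fixed to the bench: an aluminium plate 150 (x) by 270 (y) by 12 mm thick, its top 12 mm above the bench. Origin: on the bench; the plate reaches from -75 to 75 mm in the fixture's x and from -115 to 155 mm in its y. At yaw 0 its x points away from the robot (rear) and its y to the left. The clamped place of the busbar is x 0 to 40 mm, y -80 to 80 mm in this frame.
- dowels: the two steel dowel pins that locate the rear edge of the bar, 10 mm in diameter, standing 19 mm above the plate at x = 45 mm, y = -55 and 65 mm of the fixture's frame, so the rear edge of a seated bar lies at x = 40 mm. Same origin and axes as the fixture.
- stop_block: dark steel block fixed on the plate at the right, 34 (x) by 22 (y) mm and 16 mm high (20 mm with its screw heads) above the plate; its left face, where the bar's end stops, is at y = -80 mm of the fixture's frame, x 3 to 37 mm. Same origin and axes as the fixture.
- busbar: loose flat copper bar, 40 (x) by 160 (y) by 12 mm high, 0.43 to 0.65 kg, with a 13 mm hole near each end. Origin: centre of its underside; y along its length. Fully seated, its origin is at x = 20, y = 0, z = 12 mm of the fixture's frame and its axes are parallel to the fixture's. It slides on the plate at 2 to 5 N, and needs more where it also rubs on the stop or a pin.
- cam_lever (a joint): cam lever turning flat above the plate. 0 = open: handle to the fixture's right (-y). Grows as the handle swings clockwise seen from above, toward the robot, to the end stop at 1.80 rad, where the handle points to the front (-x, turned 13 deg left) and the cam nose presses the seated bar onto the pins. Clamps in the last 0.3 rad with up to 10 N at the handle; stays where left.
- cam_pivot (a point): point on the lever's upright pivot axis at the plate's upper face, at x = -38, y = -45 mm of the fixture's frame. The lever's hub, 22 mm wide, stands 36 mm above it; the flat cam nose under it, 2 to 13 mm above the plate, reaches 39 mm from the pivot, opposite the handle (to the left when open), 18 mm wide.
- lever_grip (a point): point on the axis of the lever's round steel handle (10 mm thick), 60 mm from the pivot, 45 mm above the bench; moves with the lever. The handle is straight, rises slightly outward and ends in a 25 mm black ball centred 92 mm from the pivot, 49 mm above the bench. The space under the handle is 25 mm high above the plate.
- bolt_a: bystander: steel M8 bolt standing on its head on the plate behind the bar, between the dowel pins, 17 mm wide, 30 mm high. Origin: centre of its foot.
- bolt_b: bystander: the second such bolt.
- screwdriver: bystander: screwdriver with a yellow handle lying on the bench left of the fixture, 185 mm long (along its y), 30 mm thick. Origin: under its middle.
- caliper: bystander: digital caliper lying on the bench right of the fixture, 220 mm long (along its y), 72 mm wide, 12 mm thick. Origin: under its middle.

How it is judged (in metres and radians):
On the way, in this order (a step that is already met when the one before it is completed fails the run):
1. the bar is pushed home against both dowel pins and the stop block while the lever is still open (x of busbar in the frame of fixture above 0.017 m and y of busbar in the frame of fixture below 0.003 m and angle between the y axis of busbar and the y axis of fixture, either way round below 0.04 rad and value of joint cam_lever below 0.8 rad), for 0.2 s.
2. the cam lever is swung round to its end (value of joint cam_lever above 1.68 rad), for 0.2 s.
At the end, for the whole second after the job is handed in: the bar lies flat on the plate with its rear edge within 2 mm of the pin line and parallel to it within 0.025 rad, its right end within 3 mm of the stop block, the lever at 1.68 rad or more, and the bar pressed on the pins with more than 3 N with the robot clear of it (x of busbar in the frame of fixture above 0.018 m and y of busbar in the frame of fixture below 0.003 m and angle between the y axis of busbar and the y axis of fixture, either way round below 0.025 rad and z of busbar in the frame of fixture below 0.014 m and value of joint cam_lever above 1.68 rad and contact force between busbar and dowels above 3 N and linear speed of busbar below 0.005 m/s); the robot touches nothing.
It fails at once if the busbar is lifted or tipped off the plate (z of busbar in the frame of fixture above 0.018 m or angle between busbar's own z axis and vertical above 0.1 rad).
It fails at once if a bolt, the screwdriver or the caliper is shifted by more than 15 mm or knocked over (distance of any of bolt_a, bolt_b, screwdriver, caliper from where it was at the start of the episode above 0.015 m or angle between any of bolt_a, bolt_b, caliper's own z axis and vertical above 0.3 rad).
It also fails if it takes over 72 s, if anything falls off the work surface, if the arm or the gripper's body presses on something with over 40 N, if the wrist force passes 120 N, or if a joint passes its speed limit or range.

## Robot

A 6-joint arm with a two-finger parallel gripper is mounted at the origin on a cart in front of the work surface, level with it; the furniture and walls round the work are solid. World frame = base frame: x ahead of the robot, y to its left, z up, the work surface at z = 0. Lengths are in mm, angles in rad, forces in N, time in s.
With the tool pointing down it reaches from about 350 to 875 mm from the base axis. Payload 4.2 kg.
Tool frame: the origin (TCP) lies on the mounting face of the last link; the fingertips stand 173 mm ahead of it and the grasp point (between the pads) lies grip_point_offset ahead of it (grip_point_offset is the distance from the TCP to the grasp point, in mm); z points along the fingers, y is the line along which they close (so a half turn about z gives the same grasp; the last joint's range is limited). The gripper opens to 85 mm and grips with 20 to 120 N. Pads are 22 mm wide; open, the fingers measure 114 mm over their backs; the gripper's body (76 mm by 85 mm) begins 54 mm behind the grasp point. The pads swing forward as they close: fully open they stand 13 mm farther back than shut.
Start: joints at [-1.066, 0.385, 0.008, 0, -1.194, -0.259], TCP at [152.1, -606.189, 404.712] pointing down, gripper open.
Joint ranges: [-3.14, 3.14], [-1.21, 2.06], [-1.07, 1.41], [-3.16, 2.05], [-2.99, -0.16], [-3.1, 3.1]. Speed limits (rad/s): [2.79, 2.79, 3.14, 3.14, 3.14, 3.14].

## Interface

Orientations are given as a unit quaternion [x, y, z, w].
In Python, from bench import read_state, get_image, job_done, recognise, place_of, grip_point_offset gives the robot as it stands. The module is installed in compiled form; this text tells all that it offers.
- The arm moves only by the tool carry_out, never from a script. Its arguments are lists of equal length, an entry for each row: "slide": the shift along the tool's x, y, z in m, a list of three; "roll": the turn about the tool's z in degrees; "claw": the finger opening in m, from 0 to 0.0854. A call has 1 to 8 rows; each row is the pose to reach, as a shift and turn from the pose commanded when the call began, along the tool's axes at that moment; what a row does not reach only later rows make up. A row lasts 1/8 s, in which the tool goes at most 62.5 mm and 10.7 degrees, less where a joint would pass 70% of its speed; a pose out of reach is approached as far as the arm can. A call with a gripper value outside its range is refused whole. The fingers move at their own pace and stop on an object; the grip force is fixed at half the most. Time passes only in rows, so rows that repeat a pose let the fingers close. It gives the time, the measured TCP pose, the force, the opening and the grip force at its end, in the units of the state.
- read_state(): the state, without advancing time (a new reading comes with each control period).
- get_image(name): name is "side" or "top" or "wrist"; returns a dict with "img" (420x560x3 uint8, red, green, blue), "z_map" (420x560 float32, mm along the optical axis (not along the pixel's ray), 0 where there is no reading), "mtx" (3x3 intrinsics, pixels), "k1" (the pictures are not rectified: a ray, as slopes to the right and down, at radius r is drawn at 1 + k1 r^2 times it, then the intrinsics apply), "world_from_camera" (4x4, takes a point from camera to world coordinates); the wrist camera has in their place "T_tool_cam" (4x4, takes a point from camera to tool coordinates, whose origin is the TCP and whose axes are the flange's). Camera axes: x right, y up, looking along -z (the intrinsics and any distortion apply to the point x, -y, -z); pixel columns grow to the right and rows downward; lengths in mm; the calibration is good to about 2 mm. A picture is of the moment at which its call begins: read the wrist's pose just before it.
- job_done(): hands the job in; it is judged then, once.
Trained networks look in a picture, given as the dict that the camera call returned (one of the last four; its "shot" number tells which), for a name from the list of things; names that differ only in an ending like _2 or _b are one class to them, and where a whole thing is asked for, a point or a joint stands for the part that bears it (a point fixed in the world has none). Each returns a list of dicts, best first, with "conf" (0 to 1); they miss things now and then, are a little off and sometimes report something else, mostly with a low value. They report only what shows in the picture. A call takes as long as a camera call.
- recognise(picture, thing): "at" ([column, row] in pixels, amid what is visible of it).
- place_of(picture, thing): "at" ([column, row] in pixels: a listed point, or the origin of a listed thing).
The state is a dict: "clock": time; "joints": joint angles; "joint_vel": joint speeds; "joint_efforts": joint torques, N m; "position": TCP position; "ee_rot": TCP orientation; "contact_force": force on the tool from outside, world axes, zero at the start; "wrist_torque": the same for the moment, N m; "gripper_width": finger opening in mm; "grasp_force": force on a finger pad.
Only numpy, scipy, OpenCV 4.12 (cv2) and the standard library are available. Lean on these libraries where they do the work, as an engineer would, in place of code of your own. Each camera call takes 0.05 s, during which the arm holds its last target. There are 200 camera calls.

## Working session

There is one attempt and no reset: what is moved stays moved. The work goes in short steps, Python scripts to look and compute and a tool call to move; the robot and the scene stay as the last step left them, time stands still between calls to the robot, and variables do not carry over. Pictures are saved under pics/ and viewed, at most 10 in all, crops included, and the job is handed in when it is done.

Besides the shell and the picture viewer there is one more tool, called after ">>>" as name([rows], argument=value, ...), one row to a line, values as JSON. carry_out: Moves the arm, as the interface text tells. Its arguments: {"type":"object","properties":{"slide":{"type":"array"},"roll":{"type":"array"},"claw":{"type":"array"}},"required":["slide","roll","claw"]}

```bash
mkdir -p pics
cat > h.py <<'E'
import numpy as np, cv2
from bench import *
from scipy.spatial.transform import Rotation as R
def T(p):
    if "world_from_camera" in p: return np.array(p["world_from_camera"])
    s=p["st"]; W=np.eye(4); W[:3,:3]=R.from_quat(s["ee_rot"]).as_matrix(); W[:3,3]=s["position"]
    return W@np.array(p["T_tool_cam"])
def shot(n):
    s=read_state(); p=get_image(n); p["st"]=s; return p
def ray(p,uv):
    K=np.array(p["mtx"]); d=np.array([(uv[0]-K[0,2])/K[0,0],(uv[1]-K[1,2])/K[1,1]]); q=d.copy()
    for _ in range(20): q=d/(1+p["k1"]*(q@q))
    return np.array([q[0],-q[1],-1.])
def atz(p,uv,z):
    M=T(p); d=M[:3,:3]@ray(p,uv); o=M[:3,3]; return o+d*(z-o[2])/d[2]
def dep(p,uv):
    z=p["z_map"][int(round(uv[1])),int(round(uv[0]))]; M=T(p); return M[:3,:3]@(ray(p,uv)*z)+M[:3,3]
def save(p,n): cv2.imwrite("pics/"+n,p["img"][:,:,::-1])
E
python3 - <<'E'
from h import *
np.set_printoptions(precision=1,suppress=True)
s=read_state(); print(s["position"],s["ee_rot"],grip_point_offset() if callable(grip_point_offset) else grip_point_offset)
Z=dict(fixture=0,busbar=12,cam_pivot=12,lever_grip=45,bolt_a=12,screwdriver=0,caliper=0,stop_block=12,dowels=12)
for c in("top","side"):
    p=shot(c); save(p,c+".png"); print(c,T(p)[:3,3])
    for n,z in Z.items():
        print(n,[(np.round(r["at"],1),round(r["conf"],2),atz(p,r["at"],z)) for r in place_of(p,n)[:3]])
E
```

```text
[ 152.1 -606.   403.6] [-0.1  1.   0.  -0. ] 154.70000000000002
top [ 397.7   19.2 1045.2]
fixture [(array([257.8, 233.3]), 0.61, array([535.5,  78.8,   0. ])), (array([231.1, 234.7]), 0.22, array([530.8, 137.8,   0. ]))]
busbar [(array([232. , 233.9]), 0.91, array([531.1, 134.5,  12. ]))]
cam_pivot [(array([277. , 245.9]), 0.73, array([507.4,  35.3,  12. ])), (array([162.3, 248.3]), 0.71, array([495. , 286.3,  12. ]))]
lever_grip [(array([307.4, 243.2]), 0.78, array([511.4, -29.1,  45. ]))]
bolt_a [(array([241.9, 205.5]), 0.45, array([594.9, 115.4,  12. ])), (array([256.2, 204.7]), 0.39, array([597.5,  83.9,  12. ]))]
screwdriver [(array([159.9, 245.1]), 0.58, array([503.1, 295.3,   0. ]))]
caliper [(array([354.3, 214.6]), 0.83, array([ 583.1, -134.5,    0. ]))]
stop_block []
dowels []
side [545.5 773.3 666.3]
fixture [(array([302.2, 245.8]), 0.85, array([538.2,  90.1,   0. ]))]
busbar [(array([307.5, 256.2]), 0.75, array([527.5, 130.7,  12. ])), (array([302.8, 243.5]), 0.2, array([537.2,  95.8,  12. ]))]
cam_pivot [(array([318.8, 224.2]), 0.63, array([504.8,  35.8,  12. ]))]
lever_grip [(array([270.5, 249.2]), 0.64, array([597.9, 148.7,  45. ])), (array([314.7, 192.8]), 0.63, array([515. , -28.4,  45. ]))]
bolt_a [(array([272.4, 249.4]), 0.39, array([596.8, 115.9,  12. ])), (array([268. , 232.7]), 0.39, array([609.2,  68. ,  12. ])), (array([314.6, 193. ]), 0.21, array([513.6, -70.2,  12. ]))]
screwdriver [(array([323.6, 334.1]), 0.73, array([498.2, 299.7,   0. ]))]
caliper [(array([285.1, 177.4]), 0.7, array([ 583.9, -143. ,    0. ]))]
stop_block []
dowels [(array([271.2, 232.7]), 0.19, array([602.6,  67.6,  12. ]))]
```

View pics/top.png

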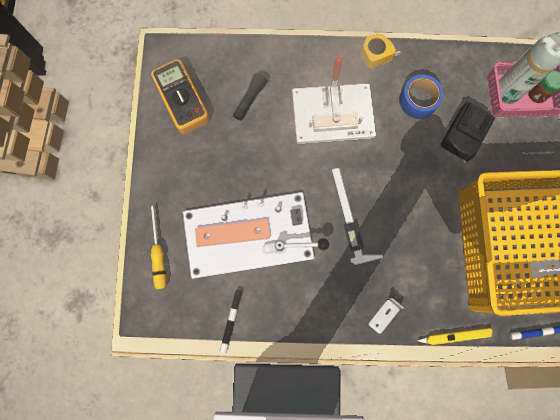

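Run:
```python
from h import *
np.set_printoptions(precision=2,suppress=True)
s=read_state(); M=R.from_quat(s["ee_rot"]).as_matrix(); print(M)
w=shot("wrist"); C=np.array(w["T_tool_cam"]); print(C,w["mtx"])
p=shot("top"); print(p["mtx"],p["k1"])
zs=[]
P={}
for v in range(0,420,2):
  for u in range(0,560,2):
    if p["z_map"][v,u]>0:
      q=dep(p,(u,v)); zs.append(q)
zs=np.array(zs)
for x in range(100,800,100):
  print(x,[ (y,int(np.max(zs[(abs(zs[:,0]-x)<50)&(abs(zs[:,1]-y)<50),2],initial=-1))) for y in range(-700,400,100)])
img=cv2.resize(p["img"][180:290,140:390],None,fx=3.2,fy=3.2,interpolation=cv2.INTER_CUBIC)
cv2.imwrite("pics/c.png",img[:,:,::-1])
d=np.array([480,90,450])-s["position"]; print("tool shift",M.T@d)
```

```text
[[-0.97 -0.24  0.  ]
 [-0.24  0.97 -0.  ]
 [-0.   -0.   -1.  ]]
[[ 0.    0.95  0.32 80.49]
 [ 1.   -0.   -0.   -0.61]
 [-0.    0.32 -0.95 31.66]
 [ 0.    0.    0.    1.  ]] [[293.15   0.   278.36]
 [  0.   293.15 209.93]
 [  0.     0.     1.  ]]
[[476.78   0.   277.94]
 [  0.   476.78 214.19]
 [  0.     0.     1.  ]] -0.08280279120099525
100 [(-700, -1), (-600, -1), (-500, -1), (-400, -1), (-300, -1), (-200, -1), (-100, 0), (0, 2), (100, 2), (200, 0), (300, -1)]
200 [(-700, -1), (-600, -1), (-500, -1), (-400, -1), (-300, -1), (-200, -1), (-100, -1), (0, -1), (100, -1), (200, -1), (300, -1)]
300 [(-700, -1), (-600, 17), (-500, 19), (-400, 15), (-300, 17), (-200, 4), (-100, 4), (0, 3), (100, 18), (200, 9), (300, 3)]
400 [(-700, -1), (-600, 12), (-500, 137), (-400, 137), (-300, 4), (-200, 33), (-100, 4), (0, 5), (100, 17), (200, 15), (300, 30)]
500 [(-700, -1), (-600, 13), (-500, 14), (-400, 139), (-300, 5), (-200, 7), (-100, 61), (0, 51), (100, 29), (200, 28), (300, 31)]
600 [(-700, -1), (-600, 12), (-500, 137), (-400, 140), (-300, 4), (-200, 4), (-100, 14), (0, 33), (100, 40), (200, 31), (300, 18)]
700 [(-700, -1), (-600, 93), (-500, 137), (-400, 137), (-300, 43), (-200, 3), (-100, 5), (0, 14), (100, 3), (200, 5), (300, 4)]
tool shift [-487.46  595.47  -45.29]
```

View pics/c.png

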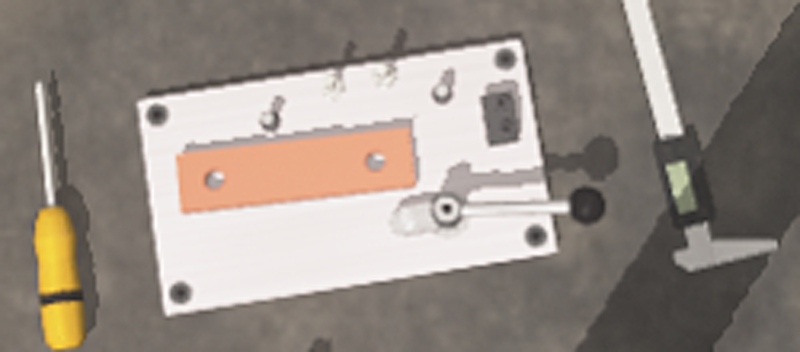

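>>> carry_out([
  [-0.04,0.046,0],
  [-0.08,0.092,0],
  [-0.12,0.138,0],
  [-0.16,0.184,0],
  [-0.2,0.23,0],
  [-0.24,0.276,0],
  [-0.28,0.322,0],
  [-0.32,0.368,0],
], roll=[0,0,0,0,0,0,0,0], claw=[0.0854,0.0854,0.0854,0.0854,0.0854,0.0854,0.0854,0.0854])

```text
clock: 2.1
position: [373.3, -169.5, 405.3]
ee_rot: [-0.123, 0.992, -0.0, 0.001]
contact_force: [1.0, -0.5, 0.5]
gripper_width: 85.2
grasp_force: 0.0
```

>>> carry_out([
  [-0.04,0.046,0],
  [-0.08,0.092,0.01],
  [-0.12,0.138,0.03],
  [-0.16,0.184,0.05],
  [-0.187,0.233,0.054],
  [-0.187,0.233,0.054],
  [-0.187,0.233,0.054],
], roll=[0,0,0,0,0,0,0], claw=[0.0854,0.0854,0.0854,0.0854,0.0854,0.0854,0.0854])

```text
clock: 2.98
position: [497.4, 100.1, 350.6]
ee_rot: [-0.123, 0.992, -0.0, -0.0]
contact_force: [0.9, -0.1, -0.3]
gripper_width: 85.4
grasp_force: 0.0
```

```bash
cat > m.py <<'E'
from h import *
import sys
np.set_printoptions(precision=1,suppress=True)
Z=dict(fixture=0,busbar=12,cam_pivot=12,lever_grip=45,bolt_a=12)
def meas(name=None):
    p=shot("wrist"); print(p["st"]["clock"],p["st"]["position"],p["st"]["contact_force"])
    if name: save(p,name)
    for n,z in Z.items():
        print(n,[(np.round(r["at"],1),round(r["conf"],2),atz(p,r["at"],z)) for r in place_of(p,n)[:3]])
    return p
E
python3 - <<'E'
from m import *
p=meas("w1.png")
a=p["img"].astype(int)
hsv=cv2.cvtColor(p["img"],cv2.COLOR_RGB2HSV)
m=cv2.inRange(hsv,(3,70,80),(22,255,255)); c,_=cv2.findContours(m,0,2)
for k in sorted(c,key=cv2.contourArea)[-2:]:
    r=cv2.minAreaRect(k); b=np.array([atz(p,q,24) for q in cv2.boxPoints(r)]); print(cv2.contourArea(k),b, np.linalg.norm(b-np.roll(b,1,0),axis=1), b.mean(0))
E
```

```text
2.975 [497.4 100.1 350.6] [ 0.9 -0.1 -0.3]
fixture [(array([252.9, 217.6]), 0.88, array([538.2,  79.6,   0. ]))]
busbar [(array([298.6, 226.6]), 0.7, array([531.7, 131.8,  12. ]))]
cam_pivot [(array([214.7, 185.4]), 0.97, array([507.9,  31.6,  12. ]))]
lever_grip [(array([142.9, 180.2]), 0.92, array([510.1, -31.9,  45. ]))]
bolt_a [(array([269.9, 266.2]), 0.68, array([588.4, 112.3,  12. ])), (array([238.5, 266.7]), 0.63, array([598.2,  76.4,  12. ]))]
5224.0 [[565.6  55.8  24. ]
 [522.2  51.4  24. ]
 [499.6 208.2  24. ]
 [542.9 219.8  24. ]] [165.6  43.6 158.4  44.8] [532.6 133.8  24. ]
5310.5 [[625.5 351.4  24. ]
 [336.1 350.8  24. ]
 [343.8 507.6  24. ]
 [680.5 550.   24. ]] [206.1 289.4 157.  339.4] [496.5 439.9  24. ]
```

View pics/w1.png

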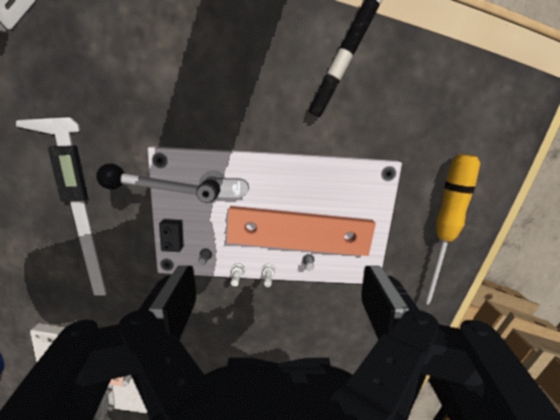

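```bash
cat >> m.py <<'E'
def rect(p,mask,z,amin=2000):
    mask=cv2.morphologyEx(mask,cv2.MORPH_OPEN,np.ones((3,3),np.uint8))
    c,_=cv2.findContours(mask,0,1); out=[]
    for k in c:
        if cv2.contourArea(k)<amin: continue
        w=np.array([atz(p,q[0],z)[:2] for q in k],np.float32)
        if abs(w.mean(0)-[530,90]).max()>120: continue
        (c0,sz,an)=cv2.minAreaRect(w); an=an if sz[1]>sz[0] else an-90
        an=(an+45)%180-45
        out.append((np.array(c0),np.sort(sz),an))
    return out
def bar(p):
    return rect(p,cv2.inRange(cv2.cvtColor(p["img"],cv2.COLOR_RGB2HSV),(3,70,60),(22,255,255)),24,1000)
def plate(p):
    hsv=cv2.cvtColor(p["img"],cv2.COLOR_RGB2HSV); m=cv2.inRange(hsv,(0,0,105),(180,60,255))
    return rect(p,cv2.morphologyEx(m,cv2.MORPH_OPEN,np.ones((9,9),np.uint8)),12,8000)
E
python3 - <<'E'
from m import *
p=shot("wrist"); print(bar(p),plate(p))
for c in [(152,151),(398,164),(385,281),(159,271)]: print(atz(p,c,12))
t=shot("top"); print(bar(t),plate(t))
for c in[(241,217),(270,219)]: pass
E
```

```text
[(array([532.5, 133. ]), array([ 43.7, 159.5]), 8.106597900390625)] [(array([531.7, 101.2]), array([151.4, 268.4]), 10.828598976135254)]
[487.6 -40.2  12. ]
[438.1 214.9  12. ]
[575.8 252.1  12. ]
[628.6 -16.5  12. ]
[] [(array([626.5,  19.4]), array([ 997.7, 1369.5]), 1.3081474304199219)]
```

>>> carry_out([
  [0.008,0.036,0.04],
  [0.008,0.036,0.09],
  [0.008,0.036,0.14],
  [0.008,0.036,0.14],
  [0.008,0.036,0.14],
], roll=[3.3,3.3,3.3,3.3,3.3], claw=[0.0854,0.0854,0.0854,0.0854,0.0854])

```text
clock: 4.0
position: [482.0, 133.4, 212.2]
ee_rot: [-0.094, 0.996, 0.0, 0.001]
contact_force: [1.1, 0.4, 0.8]
gripper_width: 85.4
grasp_force: 0.0
```

```bash
cat >> m.py <<'E'
O=np.array([536.5,81]); th=np.radians(10.83); F=np.array([[np.cos(th),-np.sin(th)],[np.sin(th),np.cos(th)]])
def fx(w): return F.T@(np.array(w)[:2]-O)
E
python3 - <<'E'
from m import *
p=meas(); print("tcp fix",fx(p["st"]["position"]),p["st"]["ee_rot"])
print(bar(p),plate(p))
s=shot("side"); img=cv2.resize(s["img"][90:310,190:430],None,fx=2.7,fy=2.7,interpolation=cv2.INTER_CUBIC); cv2.imwrite("pics/s1.png",img[:,:,::-1])
E
```

```text
4.0 [482.  133.4 212.2] [1.1 0.4 0.8]
fixture [(array([193.6, 292.4]), 0.94, array([535.8,  80.9,   0. ])), (array([262. , 311.4]), 0.48, array([542.5, 132.3,   0. ])), (array([489.5, 295.7]), 0.48, array([499.4, 297.7,   0. ]))]
busbar [(array([265. , 309.1]), 0.97, array([531., 133.,  12.]))]
cam_pivot [(array([116.7, 252. ]), 0.65, array([506.5,  30.9,  12. ]))]
lever_grip []
bolt_a [(array([223.5, 370.2]), 0.37, array([592.4, 111.7,  12. ]))]
tcp fix [-43.7  61.7] [-0.1  1.   0.   0. ]
[(array([528.6, 143. ]), array([ 47.9, 133.2]), 8.051316261291504)] [(array([506.3,  85.8]), array([ 97.7, 287.6]), 10.883524894714355)]
```

View pics/s1.png

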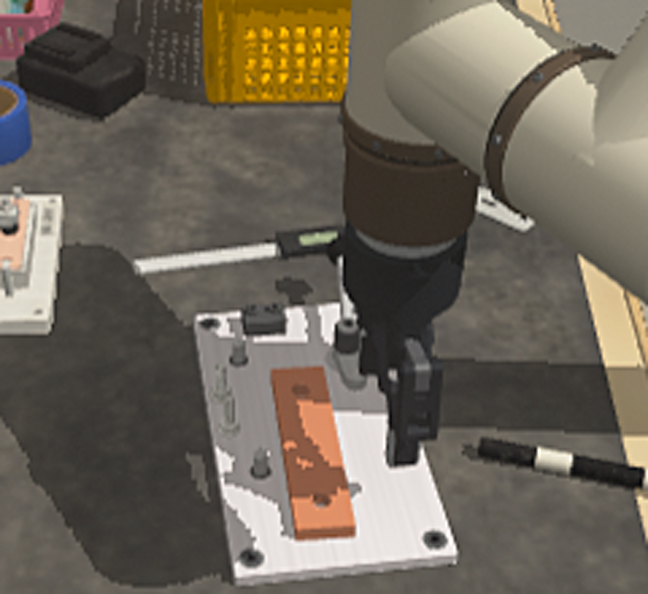

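Run:
```python
from m import *
s=shot("side")
for v in range(240,270,3):
    print(v,[(np.r_[fx(q),q[2]].round(0)) for q in (dep(s,(u,v)) for u in (335,339,343))])
```

```text
240 [array([-33., 110., 107.]), array([-33., 133., 130.]), array([-40., 133., 128.])]
243 [array([-33., 112., 102.]), array([-33., 133., 123.]), array([-40., 134., 123.])]
246 [array([-32., 118., 101.]), array([-34., 134., 117.]), array([-44., 125., 106.])]
249 [array([-32., 118.,  94.]), array([-34., 134., 110.]), array([-41., 134., 109.])]
252 [array([-35., 112.,  80.]), array([-34., 136., 104.]), array([-41., 137., 104.])]
255 [array([-35., 112.,  72.]), array([-41., 118.,  78.]), array([-48., 117.,  76.])]
258 [array([-36., 112.,  65.]), array([-41., 119.,  71.]), array([-48., 119.,  71.])]
261 [array([-37., 111.,  56.]), array([-42., 119.,  64.]), array([-50., 118.,  61.])]
264 [array([-48.,  77.,  12.]), array([-56.,  77.,  10.]), array([-64.,  78.,  10.])]
267 [array([-47.,  83.,  10.]), array([-54.,  86.,  12.]), array([-62.,  86.,  10.])]
```

>>> carry_out([
  [0,0,0.02],
  [0,0,0.03],
  [0,0,0.034],
  [0,0,0.034],
  [-0.006,0,0.035],
  [-0.012,0,0.036],
  [-0.012,0,0.036],
], roll=[0,0,0,0,0,0,0], claw=[0.0854,0.0854,0.0854,0.0854,0.0854,0.0854,0.0854])

```text
clock: 5.28
position: [493.6, 135.5, 174.8]
ee_rot: [-0.094, 0.996, 0.0, 0.0]
contact_force: [-1.4, -0.8, 0.2]
gripper_width: 85.0
grasp_force: 0.0
```

>>> carry_out([
  [-0.003,0,0],
  [-0.006,0,0],
  [-0.009,0,0],
  [-0.012,0,0],
  [-0.015,0,0],
  [-0.017,0,0],
  [-0.018,0,0],
  [-0.018,0,0],
], roll=[0,0,0,0,0,0,0,0], claw=[0.0854,0.0854,0.0854,0.0854,0.0854,0.0854,0.0854,0.0854])

```text
clock: 6.28
position: [510.7, 138.8, 174.6]
ee_rot: [-0.094, 0.996, 0.0, 0.0]
contact_force: [-2.2, -0.6, -0.9]
gripper_width: 85.3
grasp_force: 0.7
```

Run:
```python
from m import *
s=read_state(); print(fx(s["position"]),s["contact_force"])
```

```text
[-14.5  61.6] [-2.2 -0.6 -0.9]
```

>>> carry_out([
  [-0.002,0,0],
  [-0.003,0,0],
  [-0.004,0,0],
  [-0.004,0,0],
], roll=[0,0,0,0], claw=[0.0854,0.0854,0.0854,0.0854])

```text
clock: 6.78
position: [514.5, 139.5, 174.7]
ee_rot: [-0.094, 0.996, 0.0, -0.0]
contact_force: [-3.1, 0.2, -0.9]
gripper_width: 85.5
grasp_force: 0.9
```

>>> carry_out([
  [-0.001,0,0],
  [-0.002,0,0],
  [-0.002,0,0],
], roll=[0,0,0], claw=[0.0854,0.0854,0.0854])

```text
clock: 7.15
position: [515.2, 139.6, 174.6]
ee_rot: [-0.094, 0.996, -0.001, -0.002]
contact_force: [-7.8, 2.7, 3.9]
gripper_width: 85.4
grasp_force: 3.4
```

>>> carry_out([
  [0.015,0,0],
  [0.015,0,-0.045],
  [0.0,0.03,-0.07],
  [-0.03,0.07,-0.07],
  [-0.03,0.1,-0.07],
  [-0.03,0.1,-0.07],
  [-0.03,0.1,-0.07],
  [-0.03,0.1,-0.07],
], roll=[0,0,0,0,0,0,0,0], claw=[0.0854,0.0854,0.0,0.0,0.0,0.0,0.0,0.0])

```text
clock: 8.15
position: [527.4, 242.8, 244.8]
ee_rot: [-0.094, 0.996, 0.0, 0.0]
contact_force: [1.2, -0.1, 0.7]
gripper_width: -0.0
grasp_force: 0.0
```

Run:
```python
from m import *
p=shot("top"); s=read_state(); print(fx(s["position"]),s["position"],s["contact_force"],s["gripper_width"],s["joints"])
print([(r["conf"],fx(atz(p,r["at"],12))) for r in place_of(p,"busbar")])
p=shot("side")
print([(r["conf"],fx(atz(p,r["at"],12))) for r in place_of(p,"busbar")])
m=cv2.inRange(cv2.cvtColor(p["img"],cv2.COLOR_RGB2HSV),(3,70,60),(22,255,255))
for u,v in np.argwhere(m.T>0)[::1]: pass
c,_=cv2.findContours(m,0,1)
for k in c:
    if cv2.contourArea(k)>400:
        w=np.array([fx(atz(p,q[0],24)) for q in k],np.float32); print(cv2.boxPoints(cv2.minAreaRect(w)))
img=cv2.resize(p["img"][90:310,190:430],None,fx=2.7,fy=2.7,interpolation=cv2.INTER_CUBIC); cv2.imwrite("pics/s2.png",img[:,:,::-1])
```

```text
[ 21.4 160.6] [527.4 242.8 244.8] [-0.   0.  -0.7] -0.17257413974341915 [ 0.7  0.5 -0.3  0.  -0.8 -2.1]
[(0.89, array([26. , 57.2]))]
[(0.86, array([20.6, 50. ]))]
[[-76.7 349.1]
 [348.5 290.3]
 [354.4 332.6]
 [-70.9 391.5]]
[[245.  158.3]
 [278.4  56.3]
 [438.2 108.6]
 [404.8 210.6]]
[[  0.5 142.9]
 [  2.  -25.4]
 [ 43.2 -25. ]
 [ 41.7 143.2]]
[[-603.7  214.4]
 [-452.8 -165.2]
 [ 513.8  219. ]
 [ 362.9  598.6]]
[[ 252.2 -752.7]
 [ 346.2 -770.3]
 [ 528.6  200.9]
 [ 434.7  218.6]]
[[ -550.8 -1480.5]
 [  -72.1 -1571.5]
 [  178.9  -251.6]
 [ -299.8  -160.5]]
```

View pics/s2.png

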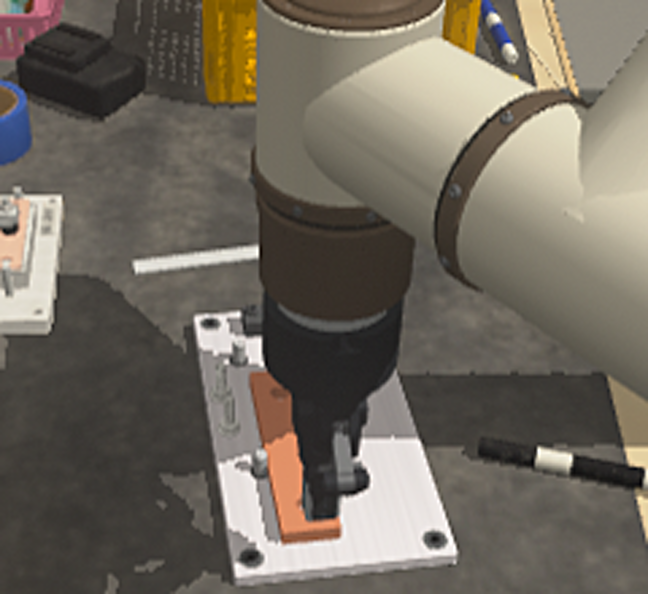

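>>> carry_out([
  [0,0,0.03],
  [0,0,0.05],
  [0,0,0.055],
  [0,0,0.055],
  [0,-0.006,0.055],
  [0,-0.012,0.055],
  [0,-0.018,0.055],
  [0,-0.022,0.055],
], roll=[0,0,0,0,0,0,0,0], claw=[0,0,0,0,0,0,0,0])

```text
clock: 9.35
position: [531.7, 222.1, 190.3]
ee_rot: [-0.094, 0.996, 0.001, 0.001]
contact_force: [-0.2, 1.8, 0.6]
gripper_width: -0.3
grasp_force: 1.5
```

>>> carry_out([
  [0,-0.005,0],
  [0,-0.01,0],
  [0,-0.015,0],
  [0,-0.02,0],
  [0,-0.025,0],
  [0,-0.03,0],
  [0,-0.034,0],
  [0,-0.036,0],
], roll=[0,0,0,0,0,0,0,0], claw=[0,0,0,0,0,0,0,0])

```text
clock: 10.35
position: [538.3, 186.6, 190.0]
ee_rot: [-0.094, 0.996, 0.0, 0.0]
contact_force: [-0.9, 4.5, 5.2]
gripper_width: -0.5
grasp_force: 3.3
```

Run:
```python
from m import *
s=read_state(); print(fx(s["position"]),s["contact_force"])
```

```text
[ 21.6 103.4] [-0.9  4.5  5.2]
```

>>> carry_out([
  [0,-0.003,0],
  [0,-0.005,0],
  [0,-0.006,0],
  [0,-0.007,0],
  [0,-0.007,0],
], roll=[0,0,0,0,0], claw=[0,0,0,0,0])

```text
clock: 10.98
position: [539.6, 179.8, 190.0]
ee_rot: [-0.094, 0.996, 0.0, 0.0]
contact_force: [-0.5, 4.4, 4.6]
gripper_width: 0.1
grasp_force: 3.1
```

>>> carry_out([
  [0,-0.001,0],
  [0,-0.002,0],
  [0,-0.002,0],
], roll=[0,0,0], claw=[0,0,0])

```text
clock: 11.35
position: [540.0, 177.9, 190.0]
ee_rot: [-0.094, 0.996, 0.0, 0.0]
contact_force: [-0.6, 5.0, 6.0]
gripper_width: 0.0
grasp_force: 3.1
```

>>> carry_out([
  [0,-0.001,0],
  [0,-0.002,0],
  [0,-0.003,0],
  [0,-0.003,0],
], roll=[0,0,0,0], claw=[0,0,0,0])

```text
clock: 11.85
position: [540.4, 175.1, 190.0]
ee_rot: [-0.094, 0.996, 0.0, 0.0]
contact_force: [-2.0, 5.3, 5.7]
gripper_width: -0.2
grasp_force: 3.7
```

>>> carry_out([
  [0,-0.001,0],
  [0,-0.002,0],
  [0,-0.003,0],
  [0,-0.003,0],
], roll=[0,0,0,0], claw=[0,0,0,0])

```text
clock: 12.35
position: [540.6, 174.1, 190.1]
ee_rot: [-0.094, 0.996, 0.002, 0.001]
contact_force: [-5.6, 14.9, 5.9]
gripper_width: 0.0
grasp_force: 8.0
```

Run:
```python
from m import *
p=shot("wrist"); save(p,"w2.png"); s=p["st"]; print(fx(s["position"]),s["contact_force"])
p=shot("side"); print([(r["conf"],fx(atz(p,r["at"],12))) for r in place_of(p,"busbar")])
```

```text
[21.5 90.6] [-5.6 14.9  5.9]
[(0.71, array([21.1,  5.3]))]
```

View pics/w2.png

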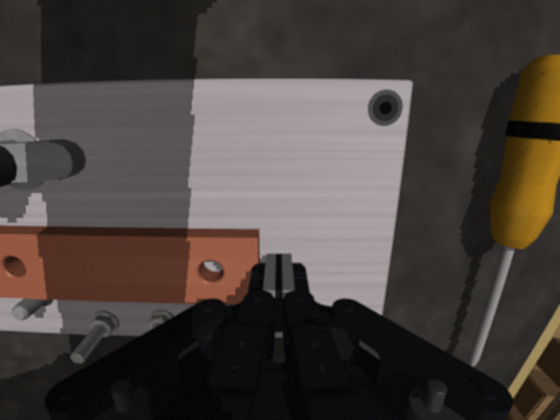

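>>> carry_out([
  [0,0.012,0],
  [0,0.012,-0.04],
  [0.02,0.0,-0.06],
  [0.058,-0.03,-0.06],
  [0.058,-0.066,-0.06],
  [0.058,-0.066,-0.03],
  [0.058,-0.066,0.0],
  [0.058,-0.066,0],
], roll=[0,0,0,0,0,0,0,0], claw=[0,0,0,0,0,0,0,0])

```text
clock: 13.5
position: [495.2, 95.1, 187.7]
ee_rot: [-0.093, 0.996, -0.002, -0.003]
contact_force: [-0.8, -0.8, 0.7]
gripper_width: 0.3
grasp_force: 0.0
```

>>> carry_out([
  [-0.005,0,0],
  [-0.01,0,0],
  [-0.015,0,0],
  [-0.019,0,0],
  [-0.022,0,0],
  [-0.024,0,0],
  [-0.026,0,0],
  [-0.026,0,0],
], roll=[0,0,0,0,0,0,0,0], claw=[0,0,0,0,0,0,0,0])

```text
clock: 14.5
position: [521.5, 101.0, 189.5]
ee_rot: [-0.094, 0.996, -0.0, -0.001]
contact_force: [-0.7, 0.3, 1.0]
gripper_width: 0.2
grasp_force: 0.7
```

Run:
```python
from m import *
p=shot("wrist"); s=p["st"]; print(fx(s["position"]),s["contact_force"])
```

```text
[-11.   22.5] [-0.7  0.3  1. ]
```

>>> carry_out([
  [-0.001,0,0],
  [-0.002,0,0],
  [-0.003,0,0],
  [-0.003,0,0],
], roll=[0,0,0,0], claw=[0,0,0,0])

```text
clock: 15.05
position: [522.7, 101.0, 189.2]
ee_rot: [-0.093, 0.996, -0.001, -0.004]
contact_force: [-7.4, 0.4, 4.4]
gripper_width: -0.4
grasp_force: 3.9
```

>>> carry_out([
  [-0.001,0,0],
  [-0.002,0,0],
  [-0.002,0,0],
], roll=[0,0,0], claw=[0,0,0])

```text
clock: 15.42
position: [523.6, 100.9, 188.9]
ee_rot: [-0.093, 0.996, -0.001, -0.005]
contact_force: [-11.4, -0.0, 7.2]
gripper_width: 0.1
grasp_force: 5.3
```

>>> carry_out([
  [0.012,0,0],
  [0.02,0,-0.05],
  [0.026,-0.01,-0.1],
  [0.026,-0.02,-0.14],
  [0.026,-0.02,-0.14],
  [0.026,-0.02,-0.14],
], roll=[0,0,0,0,0,0], claw=[0,0,0,0,0,0])

```text
clock: 16.18
position: [504.6, 77.5, 329.4]
ee_rot: [-0.094, 0.996, 0.0, 0.0]
contact_force: [-0.0, -0.5, -1.2]
gripper_width: 0.3
grasp_force: 0.0
```

Run:
```python
from m import *
p=meas("w3.png"); s=p["st"]; print(fx(s["position"]))
for c,z,a in bar(p)+plate(p): print(c,fx(c),z,a)
for n,z in Z.items(): print(n,[fx(atz(p,r["at"],z)) for r in place_of(p,n)[:2]])
```

```text
16.175 [504.6  77.5 329.4] [-0.  -0.5 -1.2]
fixture [(array([275.7, 223.4]), 0.65, array([538.7,  80.8,   0. ]))]
busbar [(array([274.7, 241. ]), 0.69, array([554.1,  82.7,  12. ]))]
cam_pivot [(array([231.4, 194.7]), 0.6, array([512. ,  30.3,  12. ]))]
lever_grip [(array([159.1, 190.9]), 0.82, array([510.6, -30.6,  45. ]))]
bolt_a [(array([274.9, 222.3]), 0.39, array([533.1,  79. ,  12. ]))]
[-32.    2.5]
[554.7  83.9] [18.4 -0.6] [ 44.4 159.8] 10.292840003967285
[531.8 100.6] [-1.  20.1] [150.9 269.3] 10.881573677062988
fixture [array([ 2.1, -0.6])]
busbar [array([17.6, -1.7])]
cam_pivot [array([-33.6, -45.2])]
lever_grip [array([ -46.4, -104.8])]
bolt_a [array([-3.7, -1.4])]
```

View pics/w3.png

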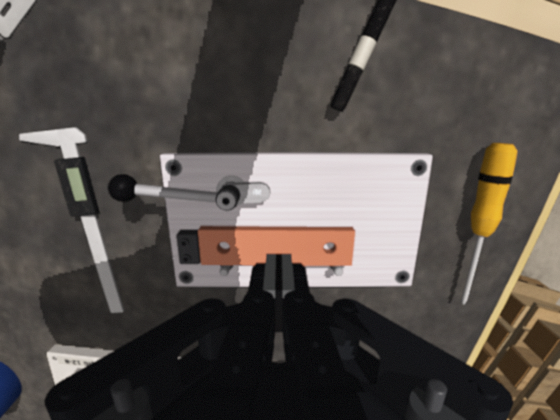

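>>> carry_out([
  [-0.007,-0.055,0.02],
  [-0.007,-0.11,0.02],
  [-0.007,-0.11,0.06],
  [-0.007,-0.11,0.1],
  [-0.007,-0.11,0.126],
  [-0.007,-0.11,0.126],
  [-0.007,-0.11,0.126],
], roll=[8,8,8,8,8,8,8], claw=[0,0,0,0,0,0,0])

```text
clock: 17.6
position: [533.0, -29.0, 204.7]
ee_rot: [-0.025, 1.0, 0.0, 0.001]
contact_force: [1.0, 0.1, 0.2]
gripper_width: 0.2
grasp_force: 0.0
```

```bash
cat > arc.py <<'E'
from m import *
def arc(phis,r=60,d=15,z=203,rollmax=85,P=(-38,-45)):
    s=read_state(); M=R.from_quat(s["ee_rot"]).as_matrix(); p0=np.array(s["position"])
    yaw=np.arctan2(-M[0,1],M[1,1]); cur=th-yaw
    print(s["clock"],fx(p0),p0[2],s["contact_force"],"roll now",np.degrees(cur),"j6",s["joints"][5])
    for f in phis:
        h=np.array([-np.sin(f),-np.cos(f)]); t=np.array([-np.cos(f),np.sin(f)])
        w=O+F@(np.array(P)+r*h-d*t); q=M.T@(np.r_[w,z]-p0)/1000
        print(round(f,2),"[%.3f, %.3f, %.3f]"%tuple(q),round(min(np.degrees(f),rollmax)-np.degrees(cur),1))
E
python3 -c "
from arc import *
arc(np.arange(.1,.86,.1))"
```

```text
17.6 [ -24.1 -107.4] 204.6860101377246 [1.  0.1 0.2] roll now 8.01353772096344 j6 -1.771849526091849
0.1 [0.005, 0.000, 0.002] -2.3
0.2 [0.011, -0.001, 0.002] 3.4
0.3 [0.017, -0.002, 0.002] 9.2
0.4 [0.023, -0.002, 0.002] 14.9
0.5 [0.030, -0.002, 0.002] 20.6
0.6 [0.036, -0.001, 0.002] 26.4
0.7 [0.042, 0.001, 0.002] 32.1
0.8 [0.047, 0.003, 0.002] 37.8
```

>>> carry_out([
  [0.005,0.0,0.002],
  [0.011,-0.001,0.002],
  [0.017,-0.002,0.002],
  [0.023,-0.002,0.002],
  [0.03,-0.002,0.002],
  [0.036,-0.001,0.002],
  [0.042,0.001,0.002],
  [0.042,0.001,0.002],
], roll=[0,3.4,9.2,14.9,20.6,26.4,32,32], claw=[0,0,0,0,0,0,0,0])

```text
clock: 18.6
position: [490.4, -30.1, 202.8]
ee_rot: [0.251, 0.968, 0.001, 0.001]
contact_force: [0.7, 0.1, -0.7]
gripper_width: -0.1
grasp_force: 0.2
```

```bash
sed -i 's/def arc(phis,r=60,d=15,z=203,rollmax=85/def arc(phis,r=60,z=203,rollmax=66/; s/^        h=/        m=max(0,f-np.radians(rollmax)); d=4+11*np.cos(m)+14.5*np.sin(m)\n        h=/' arc.py
python3 -c "
from arc import *
arc(np.arange(.8,1.51,.1))
p=shot('top'); print([(r['conf'],fx(atz(p,r['at'],45))) for r in place_of(p,'lever_grip')])
p=shot('side'); print([(r['conf'],fx(atz(p,r['at'],45))) for r in place_of(p,'lever_grip')])"
```

```text
18.6 [ -66.2 -100.4] 202.82890882952435 [ 0.7  0.1 -0.7] roll now 39.9561197552203 j6 -2.3493050221010767
0.8 [0.005, -0.001, -0.000] 5.9
0.9 [0.011, -0.001, -0.000] 11.6
1.0 [0.018, -0.001, -0.000] 17.3
1.1 [0.024, -0.000, -0.000] 23.1
1.2 [0.029, 0.000, -0.000] 26.0
1.3 [0.034, 0.002, -0.000] 26.0
1.4 [0.039, 0.003, -0.000] 26.0
1.5 [0.044, 0.005, -0.000] 26.0
[(0.38, array([-78.7, -87.9]))]
[(0.97, array([-73.4, -86.9]))]
```

>>> carry_out([
  [0.005,-0.001,0],
  [0.011,-0.001,0],
  [0.018,-0.001,0],
  [0.024,0,0],
  [0.029,0,0],
  [0.034,0.002,0],
  [0.034,0.002,0],
], roll=[6,11.5,17,23,26,26,26], claw=[0,0,0,0,0,0,0])

```text
clock: 19.68
position: [461.7, -11.7, 201.8]
ee_rot: [0.463, 0.886, 0.0, 0.0]
contact_force: [0.8, -0.2, 0.5]
gripper_width: -0.2
grasp_force: 0.4
```

```bash
python3 -c "
from arc import *
arc(np.arange(1.35,1.91,.05))
p=shot('side'); print([(r['conf'],fx(atz(p,r['at'],45))) for r in place_of(p,'lever_grip')],[(r['conf'],fx(atz(p,r['at'],12))) for r in place_of(p,'busbar')])"
```

```text
19.675 [-90.9 -77. ] 201.82414986087105 [ 0.8 -0.2  0.5] roll now 65.96199918393589 j6 -2.861070951515726
1.35 [0.002, -0.001, -0.001] 0.0
1.4 [0.005, -0.001, -0.001] 0.0
1.45 [0.007, -0.002, -0.001] 0.0
1.5 [0.010, -0.002, -0.001] 0.0
1.55 [0.013, -0.002, -0.001] 0.0
1.6 [0.015, -0.002, -0.001] 0.0
1.65 [0.018, -0.001, -0.001] 0.0
1.7 [0.021, -0.001, -0.001] 0.0
1.75 [0.024, -0.000, -0.001] 0.0
1.8 [0.027, 0.000, -0.001] 0.0
1.85 [0.030, 0.001, -0.001] 0.0
1.9 [0.032, 0.002, -0.001] 0.0
[(0.74, array([-88.7, -58.3]))] [(0.77, array([20.3, -1. ])), (0.71, array([ 11.1, 227.7]))]
```

>>> carry_out([
  [0.005,-0.001,0],
  [0.01,-0.002,0],
  [0.013,-0.002,0],
  [0.016,-0.002,0],
  [0.02,-0.001,0],
  [0.024,0,0],
  [0.027,0,0],
  [0.027,0,0],
], roll=[0,0,0,0,0,0,0,0], claw=[0,0,0,0,0,0,0,0])

```text
clock: 20.82
position: [446.4, 10.2, 201.9]
ee_rot: [0.463, 0.886, -0.0, 0.0]
contact_force: [3.0, -3.5, 1.8]
gripper_width: -0.4
grasp_force: 2.1
```

>>> carry_out([
  [0.002,0.001,0],
  [0.003,0.001,0],
  [0.003,0.001,0],
], roll=[0,0,0], claw=[0,0,0])

```text
clock: 21.2
position: [445.7, 13.1, 202.0]
ee_rot: [0.463, 0.886, 0.0, 0.001]
contact_force: [4.0, -6.3, 1.5]
gripper_width: 0.0
grasp_force: 3.1
```

```bash
python3 -c "
from arc import *
arc(np.arange(1.75,2.06,.05))
p=shot('side'); print([(r['conf'],fx(atz(p,r['at'],45))) for r in place_of(p,'lever_grip')],[(r['conf'],fx(atz(p,r['at'],12))) for r in place_of(p,'busbar')])"
```

```text
21.2 [-101.9  -49.7] 201.9508883490343 [ 4.  -6.3  1.5] roll now 66.04521514125774 j6 -2.9317937971635777
1.75 [-0.006, -0.001, -0.001] -0.0
1.8 [-0.003, -0.001, -0.001] -0.0
1.85 [0.000, 0.000, -0.001] -0.0
1.9 [0.003, 0.001, -0.001] -0.0
1.95 [0.006, 0.003, -0.001] -0.0
2.0 [0.009, 0.004, -0.001] -0.0
2.05 [0.011, 0.006, -0.001] -0.0
[(0.67, array([-90.4, -24. ]))] [(0.67, array([20.8,  1. ]))]
```

>>> carry_out([
  [0.002,0.001,0],
  [0.004,0.001,0],
  [0.005,0.002,0],
  [0.005,0.002,0],
], roll=[0,0,0,0], claw=[0,0,0,0])

```text
clock: 21.85
position: [445.1, 16.8, 202.1]
ee_rot: [0.463, 0.886, -0.001, 0.001]
contact_force: [11.3, -20.9, -1.4]
gripper_width: 0.0
grasp_force: 10.1
```

>>> carry_out([
  [-0.012,-0.003,0],
  [-0.025,-0.006,0],
  [-0.03,-0.006,-0.05],
  [-0.03,-0.006,-0.1],
  [-0.03,-0.006,-0.15],
  [-0.03,-0.006,-0.15],
  [-0.03,-0.006,-0.15],
], roll=[0,0,-8,-18,-28,-38,-38], claw=[0,0,0,0,0,0,0])

```text
clock: 22.72
position: [455.9, -9.6, 351.8]
ee_rot: [0.151, 0.989, 0.0, -0.0]
contact_force: [0.0, 0.2, 0.1]
gripper_width: -0.2
grasp_force: 0.0
```

Run:
```python
from m import *
p=meas("w4.png")
for c,z,a in bar(p)+plate(p): print(c,fx(c),z,a)
for n,z in Z.items(): print(n,[fx(atz(p,r["at"],z)) for r in place_of(p,n)[:2]])
```

```text
22.725 [455.9  -9.6 351.8] [0.  0.2 0.1]
fixture [(array([371.2, 228.5]), 0.98, array([535.3,  80.7,   0. ]))]
busbar []
cam_pivot [(array([326.3, 222.7]), 0.83, array([507.2,  31. ,  12. ]))]
lever_grip [(array([316.9, 181. ]), 0.87, array([449.4,  31.2,  45. ]))]
bolt_a [(array([378.3, 280.2]), 0.72, array([598.9,  73.2,  12. ])), (array([410.8, 263.5]), 0.54, array([588.4, 115.2,  12. ]))]
[554.2  83.7] [17.9 -0.7] [ 46.8 160. ] 10.715591430664062
[528.4 100.3] [-4.3 20.5] [165.8 270.6] 9.761173248291016
fixture [array([-1.2, -0. ])]
busbar []
cam_pivot [array([-38.2, -43.6])]
lever_grip [array([-95. , -32.5])]
bolt_a [array([ 59.8, -19.4]), array([57.4, 23.8])]
```

View pics/w4.png

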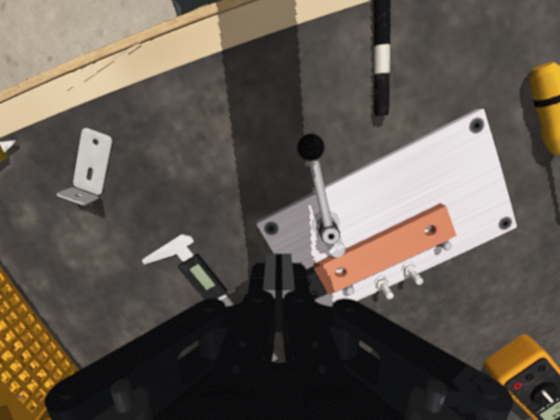

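The lever is at its end, with the handle pointing front and slightly left and its ball at about (311, 147). The bar is on the pins at 10.7° against the plate's 10.8°, and its end is at the stop. The robot is clear.

```bash
python3 -c "
from bench import *
print(job_done())"
```

```text
the job is handed in; nothing more can be done
None
```

I pushed the busbar home against both pins and the stop block, swung the cam lever to its end stop, withdrew the arm and handed the job in; no verdict was returned, but the last wrist-camera view showed the bar within about 1 mm of its seat.

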